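# Set up the camera cover that fits the next part

### The arm

A 6-joint arm with a two-finger parallel gripper is mounted at the origin on the work surface. World frame = base frame: x ahead of the robot, y to its left, z up, the work surface at z = 0. Lengths are in m, angles in rad, forces in N, time in s.
With the tool pointing down it reaches from about 0.35 to 0.85 m from the base axis. Payload 8.1 kg.
Tool frame: the origin (TCP) lies at the centre of the arm's flange, where the gripper is bolted on; the fingertips stand 186 mm ahead of it and the grasp point (between the pads) lies 167 mm ahead of it (robot.grasp_offset is the distance from the TCP to the grasp point, in m); z points along the fingers, y is the line along which they close (so a half turn about z gives the same grasp; the last joint's range is limited). The gripper opens to 93 mm and grips with 3 to 60 N. Pads are 15 mm wide; open, the fingers measure 128 mm over their backs; the gripper's body (75 mm by 188 mm) begins 65 mm behind the grasp point.
Start: joints at [-1.211, 0.13, 1.488, -0, 1.523, -0.085], TCP at [0.258, -0.542, 0.405] pointing down, gripper open.
Joint ranges: [-2.96, 2.96], [-0.89, 2.26], [0.02, 2.5], [-1.34, 4.48], [0, 2.73], [-2.66, 2.66]. Speed limits (rad/s): [2.39, 2.39, 2.79, 3.14, 3.14, 3.14].

### API

Orientations are given as a rotation vector (axis times angle).
In Python, from plant import robot gives the robot as it stands.
- The arm moves only by the tool drive_tool, never from a script. Its argument "moves" is one flat list of numbers, 7 for each row, row after row: the finger opening in mm, from 0 to 93, then the shift along the tool's x, y, z in mm, then the turn, a rotation vector about the tool's x, y, z in degrees. A call has 1 to 8 rows; each row shifts and turns the commanded pose from where the row before left it, along the tool's axes as they then stand; what a row does not reach is not made up. A row lasts 1/10 s, in which the tool goes at most 50 mm and 8.59 degrees, less where a joint would pass 70% of its speed; a pose out of reach is approached as far as the arm can. A call is refused whole if a number of a shift passes 50 or a number of a turn 8.59, either way. A call with a gripper value outside its range is refused whole. The fingers move at their own pace and stop on an object; "grip_force" is the grip in N (left out, the last holds). Time passes only in rows, so rows that do not move let the fingers close. It gives the time, the measured TCP pose, the force, the opening and the grip force at its end, in the units of the state.
- robot.read_state(): the state, without advancing time (a new reading comes with each control period).
- robot.read_camera(name): name is "scene" or "top" or "wrist"; returns a dict with "color" (480x640x3 uint8, red, green, blue), "depth" (480x640 float32, m along the optical axis (not along the pixel's ray), 0 where there is no reading), "mtx" (3x3 intrinsics, pixels), "R" (3x3) and "t" (3): a world point X has camera coordinates R X + t. Camera axes: x right, y down, z forward; pixel columns grow to the right and rows downward; lengths in m; the calibration is good to about 2 mm. A picture is of the moment at which its call begins.
- robot.close_job(): hands the job in; it is judged then, once.
The state is a dict: "t": time; "q": joint angles; "dq": joint speeds; "joint_torque": joint torques, N m; "tool_pos": TCP position; "orientation": TCP orientation; "force": force on the tool from outside, world axes, zero at the start; "wrist_torque": the same for the moment, N m; "opening": finger opening in m; "gripper_force": force on a finger pad.
Only numpy, scipy, OpenCV 4.12 (cv2) and the standard library are available. Lean on these libraries where they do the work, as an engineer would, in place of code of your own. Each camera call takes 0.05 s, during which the arm holds its last target. There are 200 camera calls.

### The job

The camera part to be fitted next lies in the rimmed work tray: either the round lens barrel or the rectangular screen module. Lift the camera cover whose opening has that part's shape up and off its hook and stand it, the same way up as it hung, centred and fully home in the leaning slot of the assembly stand, pressing gently and holding it until it is seated; then let go. Leave the other cover on its hook, and everything else as it is.

Things in the scene. Friction and masses are not known exactly. Their poses are not given: they have to be found in the camera images.
- cover_round: Black plastic camera cover, a flat plate 120 mm wide, 100 mm tall, 10 mm thick, 0.13 kg, with a round opening 52 mm across, from 12 to 64 mm above its lower edge: the bar above it is 36 mm tall. Hangs upright on a hook by the top of the opening. Origin: centre of its lower edge (mid-thickness); x = plate normal, y = width, z = up along the plate.
- cover_rect: Black plastic camera cover, same outer size (120 x 100 x 10 mm), but with a rectangular opening 76 mm wide and 52 mm tall, from 12 to 64 mm above its lower edge. Hangs upright on a hook by the top of the opening. Origin and axes as for cover_round.
- rack: Fixed hook rack. Origin: on the table under the crossbar's middle. Foot 130 x 370 mm, posts at y = +-168 mm, crossbar along y, top at 124 mm. Two flat steel hooks at y = +-85 mm point along its +x (away from the robot): 14 mm wide, top 130 mm above the table, ending 60 mm from the crossbar in a tip turned up 10 mm. A cover comes off raised over 10 mm, then moved over 40 mm along +x.
- hook_left (a point): The point on the top of the rack's left (+y) hook where a cover hangs, 130 mm above the table.
- hook_right (a point): The same point on the right (-y) hook.
- stand: Fixed aluminium assembly stand that carries the leaning slot; base plate 150 x 130 x 12 mm. Origin: on the table, 45 mm below the centre of the slot's floor. Two steel struts hold up the slot's back wall from behind.
- slot: Grey slot of the stand, 120 mm long (y), 14 mm wide (x), leaning 30 degrees back towards the robot. Origin: centre of its floor, 45 mm above the table; z = up along the leaning back wall, x = across, away from the robot and up. Back wall (robot side) 56 mm tall, front lip 16 mm, both 6 mm thick; ends open. A cover stands with its lower edge on the floor, leaning on the back wall.
- work_tray: Fixed grey work tray, 120 x 120 mm, with a rim 18 mm high; floor and walls 4 mm. Origin: centre of its underside. The part in this tray is the one to be fitted next.
- spare_pad: Fixed flat grey pad without a rim, 120 x 120 x 4 mm, on which the part that is not wanted lies. Origin: centre of its underside.
- lens_barrel: Black round lens barrel, 48 mm across, 40 mm tall, standing in the tray or on the pad. Origin: centre of its underside.
- screen_module: Black rectangular screen module, 46 x 68 mm, 12 mm thick, lying flat in the tray or on the pad. Origin: centre of its underside.
- spray_can: White spray can, 54 mm across, 170 mm tall, standing at the left; a bystander. Origin: centre of its underside.
- screwdriver: Screwdriver, 170 mm long, lying on the mat; a bystander. Origin: underside of its middle.
Things that resemble listed ones, but are neither listed nor needed, are in the scene too. What is shaped like the cover_rect but green is not meant.

How it is judged:
By the outcome, as a careful person would: the job done as asked, in the order asked, and still so for the second after the job is handed in, with the robot touching nothing.
It also fails if it takes over 45 s, if anything falls off the work surface, if the arm or the gripper's body presses on something with over 40 N, if the wrist force passes 120 N, or if a joint passes its speed limit or range.

## Working session

There is one attempt and no reset: what is moved stays moved. The work goes in short steps, Python scripts to look and compute and a tool call to move; the robot and the scene stay as the last step left them, time stands still between calls to the robot, and variables do not carry over. Pictures are saved under pics/ and viewed, at most 10 in all, crops included, and the job is handed in when it is done.

Besides the shell and the picture viewer there is one more tool, called after "Request:" as name(argument=value, ...) on one line, values as JSON. drive_tool: Moves the arm, as the interface text tells. Its arguments: {"type":"object","properties":{"moves":{"type":"array","items":{"type":"number"}},"grip_force":{"type":"number"}},"required":["moves"]}

```bash
mkdir -p pics; cat > h.py <<'E'
import numpy as np, cv2
from plant import robot
def snap(n,f):
    c=robot.read_camera(n); cv2.imwrite('pics/'+f+'.png',c['color'][:,:,::-1]); np.savez(f+'.npz',**c); return c
def pt(c,u,v,r=1):
    d=c['depth'][v-r:v+r+1,u-r:u+r+1]; d=np.median(d[d>0])
    x=np.linalg.inv(c['mtx'])@[u,v,1]*d
    return c['R'].T@(x-c['t'])
E
python3 - <<'E'
from h import *
snap('scene','scene1'); c=snap('top','top1')
print(robot.read_state(), -c['R'].T@c['t'])
E
```

```text
{'t': 0.1, 'q': array([-1.21139885e+00,  1.31076903e-01,  1.48914475e+00, -4.32595305e-06,
        1.52301934e+00, -8.54107942e-02]), 'dq': array([-0.00071881, -0.00361321, -0.00211393,  0.00097563,  0.00041006,
        0.00094589]), 'joint_torque': array([ 1.35822203e-03, -5.61337280e+01, -4.93098772e+01,  7.71555793e-02,
        2.91281927e-02, -4.05317917e-05]), 'tool_pos': array([ 0.25811269, -0.54141841,  0.4038114 ]), 'orientation': array([-3.06262295e+00, -6.92597630e-01,  3.60132920e-04]), 'force': array([-0.03978052, -0.81318257,  0.30104337]), 'wrist_torque': array([ 0.03393503, -0.02226265, -0.00995047]), 'gripper_force': 0.0, 'opening': 0.09297038391253197} [0.3784032  0.05255303 1.14249737]
```

View pics/scene1.png

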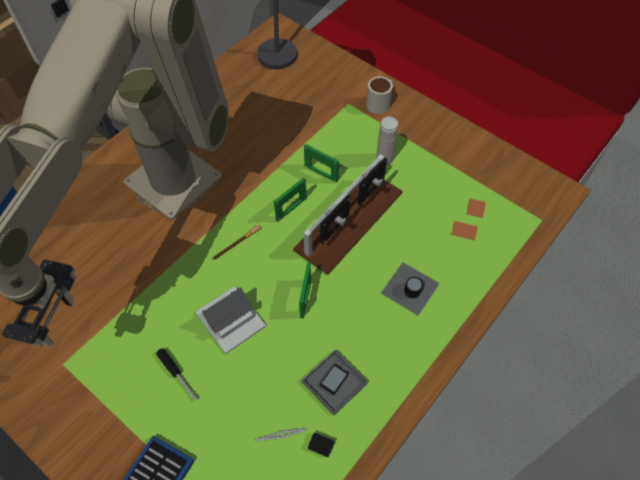

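View pics/top1.png

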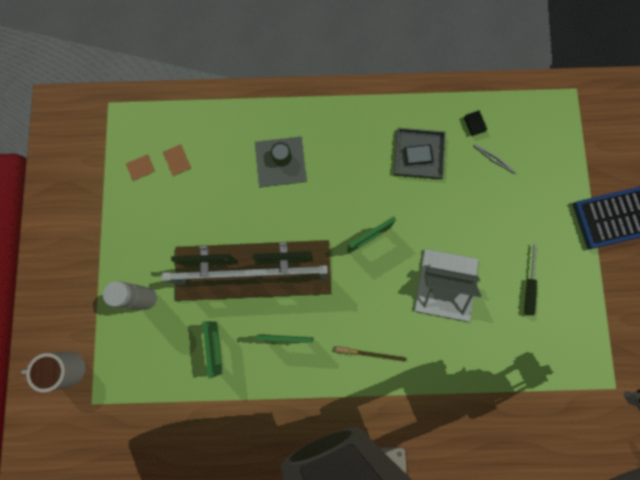

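The rimmed tray at top (419,153) holds the rectangular screen; the lens is on the flat pad at (280,158). So cover_rect is wanted. Candidates on the rack are top (205,259) and (283,257); the green frames at (211,348), (283,339) and (372,233) are not meant. I'll enlarge the rack to tell the two black covers apart.

```bash
python3 - <<'E'
from h import *
a=cv2.imread('pics/scene1.png')[140:280,280:420]; b=cv2.imread('pics/top1.png')[225:325,160:340]
a=cv2.convertScaleAbs(cv2.resize(a,(580,580),interpolation=cv2.INTER_CUBIC),alpha=2.2,beta=10); cv2.imwrite('pics/cs.png',a)
b=cv2.convertScaleAbs(cv2.resize(b,(792,440),interpolation=cv2.INTER_CUBIC),alpha=2.2,beta=10); cv2.imwrite('pics/ct.png',b)
c=robot.read_camera('top')
for n,u,v in [('foot',180,290),('foot',326,293),('footR',328,243),('footL',178,250),('barL',186,275),('barR',310,271),('tray',402,160),('standbaseBL',419,310),('BR',470,317),('pad',262,180)]: print(n,pt(c,u,v).round(4))
E
```

```text
foot [0.474  0.4007 0.0112]
foot [0.4565 0.0563 0.0098]
footR [0.5757 0.0479 0.0116]
footL [0.5695 0.4071 0.0134]
barL [0.4959 0.3535 0.1255]
barR [0.4964 0.0887 0.125 ]
tray [ 0.7807 -0.1426  0.0053]
standbaseBL [ 0.4102 -0.1597  0.0126]
BR [ 0.3906 -0.2782  0.0093]
pad [0.7399 0.2061 0.0053]
```

View pics/cs.png

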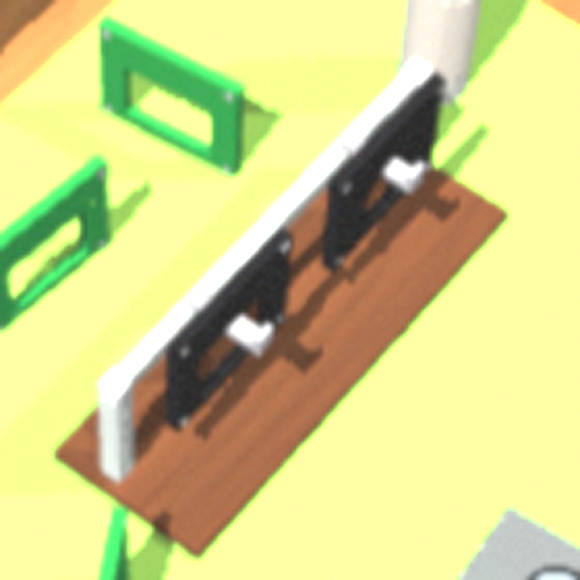

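View pics/ct.png

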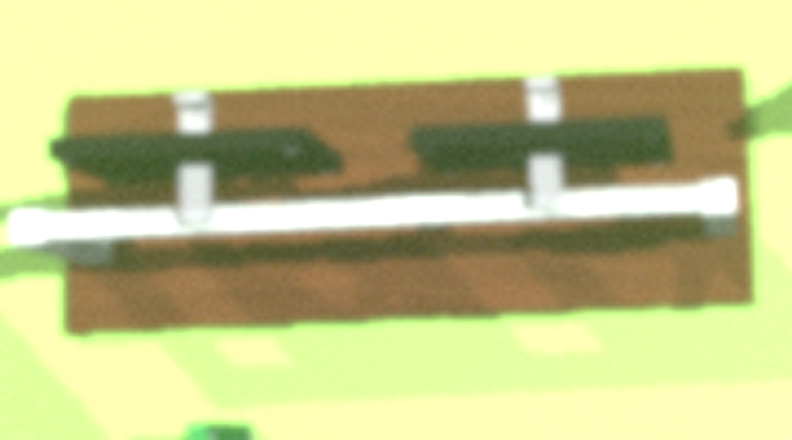

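Screen in tray, so cover_rect, but this crop doesn't settle which hook has it. I'll rectify both cover faces and fit the rack and stand directions.

```bash
python3 - <<'E'
from h import *
def cloud(f):
    c=dict(np.load(f)); v,u=np.mgrid[:480,:640]; d=c['depth']
    P=np.stack([u,v,np.ones_like(u)],-1)@np.linalg.inv(c['mtx']).T*d[...,None]
    return c,(P-c['t'])@c['R'],d>0
c,W,m=cloud('top1.npz'); x,y,z=np.moveaxis(W,-1,0)
def line(P): 
    k=np.polyfit(P[:,1],P[:,0],1); return k
b=W[m&(z>.116)&(z<.135)&(x>.47)&(x<.515)&(y>0.03)&(y<.42)]; print('bar',line(b),b.mean(0),b[:,1].min(),b[:,1].max())
cv=W[m&(z>.15)&(z<.18)&(x>.5)&(x<.6)&(y>0.03)&(y<.42)]
for s in (cv[:,1]>.23,cv[:,1]<.23):
    q=cv[s]; print('cover',len(q),line(q),q.mean(0),q[:,1].min(),q[:,1].max(),np.median(q[:,2]))
s=m&(x>.36)&(x<.56)&(y>-.32)&(y<-.13)&(z>.006)
bs=W[s&(z<.02)]; r=cv2.minAreaRect(bs[:,:2].astype(np.float32)); print('base',r)
cl=W[s&(z>.03)]; print('upper',cl.min(0),cl.max(0))
f=W[m&(z>.006)&(z<.02)&(x>.42)&(x<.62)&(y>0.03)&(y<.43)]; print('foot',cv2.minAreaRect(f[:,:2].astype(np.float32)),f[:,2].mean())
# rectify
sc=dict(np.load('scene1.npz')); K=sc['mtx']; img=cv2.imread('pics/scene1.png'); out=[]
for y0 in (.31,.14):
    yy=y0
    C=np.array([[.535,yy-.08,.05],[.535,yy+.08,.05],[.535,yy+.08,.18],[.535,yy-.08,.18]])
    p=(C@sc['R'].T+sc['t'])@K.T; p=(p[:,:2]/p[:,2:]).astype(np.float32)
    H=cv2.getPerspectiveTransform(p,np.float32([[0,320],[390,320],[390,0],[0,0]])); print(p.round())
    out.append(cv2.convertScaleAbs(cv2.warpPerspective(img,H,(390,320),flags=cv2.INTER_CUBIC),alpha=2.5,beta=10))
cv2.imwrite('pics/rect.png',np.hstack(out))
E
```

```text
bar [-0.01335023  0.50051916] [0.49745937 0.22919417 0.12503411] 0.05417497157525835 0.4042063718049433
cover 356 [-0.01250436  0.53046745] [0.52656068 0.31243318 0.16498887] 0.2534913665165655 0.3736880817661277 0.16601285714168595
cover 351 [-0.01487048  0.52872541] [0.52658764 0.14375896 0.16496153] 0.08403714757446896 0.20426073994272909 0.16613741965045223
base ((0.46137535572052, -0.22437041997909546), (0.1851002275943756, 0.18864254653453827), 88.45449829101562)
upper [ 0.40868416 -0.29338349  0.03101332] [ 0.51490862 -0.16614874  0.09464047]
foot ((0.519675612449646, 0.22974319756031036), (0.1996113508939743, 0.3985713720321655), 0.24371537566184998) 0.012403413734581861
[[355. 215.]
 [388. 181.]
 [392. 153.]
 [357. 188.]]
[[318. 253.]
 [353. 217.]
 [355. 190.]
 [318. 228.]]
```

View pics/rect.png

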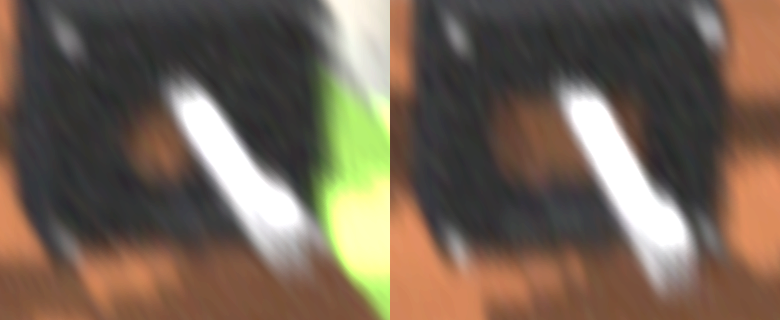

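Rectified: left panel (hook at y≈0.31) has a round opening centred near (165,150); right panel (y≈0.14) has a wide rectangular opening from (490,90) to about (650,190). The wanted cover is on the right hook, top pixel (283,257). It measures centre (0.527,0.144), top 0.166 m as expected. Next, the slot fit and a move planner.

```bash
cat >> h.py <<'E'
from scipy.spatial.transform import Rotation as Ro
def cloud(c):
    v,u=np.mgrid[:480,:640]; d=c['depth']
    P=np.stack([u,v,np.ones_like(u)],-1)@np.linalg.inv(c['mtx']).T*d[...,None]
    return (P-c['t'])@c['R'],d>0
def tool(yaw,tilt=0):
    # tool y = plate normal, tool z = -plate up; tilt = lean back towards robot (deg)
    P=Ro.from_euler('z',yaw,degrees=True)*Ro.from_euler('y',-tilt,degrees=True)
    n,u=P.apply([1,0,0]),P.apply([0,0,1]); 
    return Ro.from_matrix(np.c_[np.cross(n,-u),n,-u])
def plan(g,R,N,op,g0=None,R0=None):
    """rows to bring grasp point to g with orientation R"""
    s=robot.read_state()
    if R0 is None: R0=Ro.from_rotvec(s['orientation']); p0=s['tool_pos']
    else: p0=g0-R0.apply([0,0,.167])
    p1=np.array(g)-R.apply([0,0,.167]); w=(R0.inv()*R).as_rotvec()/N
    for i in range(N):
        Ri=R0*Ro.from_rotvec(w*i); d=Ri.inv().apply((p1-p0)/N)*1000
        print([op]+list(d.round(1))+list(np.degrees(w).round(2)))
E
python3 - <<'E'
from h import *
c=dict(np.load('top1.npz')); W,m=cloud(c); x,y,z=np.moveaxis(W,-1,0)
s=m&(x>.36)&(x<.58)&(y>-.32)&(y<-.13)
for a,b in((.085,.1),(.07,.08),(.055,.065),(.045,.055),(.03,.045),(.009,.016)):
    q=W[s&(z>a)&(z<b)]; print(a,len(q),np.polyfit(q[:,1],q[:,0],1).round(4),q.mean(0).round(4),q[:,1].min().round(4),q[:,1].max().round(4))
plan([.46,-.22,.26],tool(-7),8,93)
E
```

```text
0.085 197 [0.2218 0.4979] [ 0.4481 -0.2243  0.0892] -0.2835 -0.1661
0.07 113 [0.2267 0.5098] [ 0.4589 -0.2246  0.0752] -0.2855 -0.1674
0.055 312 [0.184  0.5174] [ 0.4753 -0.2288  0.0609] -0.2925 -0.17
0.045 270 [0.1517 0.512 ] [ 0.4771 -0.2301  0.0494] -0.2934 -0.1698
0.03 303 [0.127  0.5109] [ 0.4815 -0.2311  0.039 ] -0.289 -0.1711
0.009 1949 [-0.1363  0.4319] [ 0.4624 -0.2244  0.0125] -0.308 -0.1505
[93, np.float64(40.1), np.float64(-25.4), np.float64(-2.8), np.float64(-0.01), np.float64(-0.01), np.float64(-7.19)]
[93, np.float64(42.9), np.float64(-20.2), np.float64(-2.9), np.float64(-0.01), np.float64(-0.01), np.float64(-7.19)]
[93, np.float64(45.1), np.float64(-14.7), np.float64(-2.9), np.float64(-0.01), np.float64(-0.01), np.float64(-7.19)]
[93, np.float64(46.6), np.float64(-8.9), np.float64(-2.9), np.float64(-0.01), np.float64(-0.01), np.float64(-7.19)]
[93, np.float64(47.4), np.float64(-3.0), np.float64(-2.9), np.float64(-0.01), np.float64(-0.01), np.float64(-7.19)]
[93, np.float64(47.4), np.float64(2.9), np.float64(-2.9), np.float64(-0.01), np.float64(-0.01), np.float64(-7.19)]
[93, np.float64(46.6), np.float64(8.9), np.float64(-2.9), np.float64(-0.01), np.float64(-0.01), np.float64(-7.19)]
[93, np.float64(45.1), np.float64(14.6), np.float64(-2.9), np.float64(-0.01), np.float64(-0.01), np.float64(-7.19)]
```

Request:
drive_tool(moves=[93,40,-25,-3,0,0,-7.2,93,43,-20,-3,0,0,-7.2,93,45,-15,-3,0,0,-7.2,93,46,-9,-3,0,0,-7.2,93,47,-3,-3,0,0,-7.2,93,47,3,-3,0,0,-7.2,93,46,9,-3,0,0,-7.2,93,45,15,-3,0,0,-7.2])

```text
t: 0.95
tool_pos: [0.4598, -0.2204, 0.4287]
orientation: [2.346, 2.089, -0.0]
force: [0.6, 0.4, 1.3]
opening: 0.0933
gripper_force: 0.0
```

Request:
drive_tool(moves=[30,0,0,0,0,0,0,30,0,0,0,0,0,0])

```text
t: 1.15
tool_pos: [0.4597, -0.2213, 0.4285]
orientation: [-2.349, -2.085, 0.001]
force: [0.3, -1.3, 0.4]
opening: 0.0816
gripper_force: 0.0
```

```bash
python3 - <<'E'
from h import *
c=snap('wrist','w1'); s=robot.read_state(); print(s['t'],s['tool_pos'],s['orientation'],-c['R'].T@c['t'],c['R'][2])
W,m=cloud(c); print(W[m].min(0),W[m].max(0))
E
```

```text
1.2 [ 0.45914806 -0.2223419   0.42844936] [-2.35159052e+00 -2.08277347e+00  1.06040991e-03] [ 0.46814966 -0.14553291  0.40767415] [-0.03354854 -0.27499881 -0.96085907]
[ 0.07729445 -0.575374   -0.00431906] [0.81575258 0.0037797  0.3586937 ]
```

View pics/w1.png

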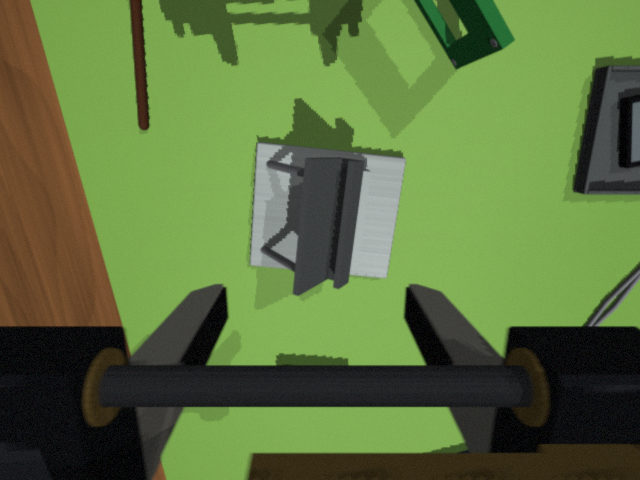

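The wrist view shows the stand's slot clearly: back wall around (320,220), front lip (348,220), groove between them. I'll fit its plane, yaw and ends from depth.

```bash
python3 - <<'E'
from h import *
c=dict(np.load('w1.npz')); W,m=cloud(c); x,y,z=np.moveaxis(W,-1,0)
s=m&(x>.36)&(x<.58)&(y>-.33)&(y<-.12)
n0=Ro.from_euler('z',-10,degrees=True).apply([.866,0,.5])
# inner face of back wall: iterate plane fit
im=np.zeros((480,640),np.uint8); cv2.fillPoly(im,[np.array([[312,168],[334,168],[328,275],[304,280]])],1)
q=W[m&(im>0)&(z>.05)&(z<.096)]
for _ in range(6):
    cc=q.mean(0); n=np.linalg.svd(q-cc)[2][2]; n*=np.sign(n[0]); r=(q-cc)@n; q=q[abs(r)<max(.0015,1.5*r.std())]
yaw=np.degrees(np.arctan2(n[1],n[0])); print('plane',len(q),n.round(4),'yaw',yaw,'lean',np.degrees(np.arcsin(n[2])),cc,r.std())
# wall ends along stand y
Rz=Ro.from_euler('z',yaw,degrees=True)
L=Rz.inv().apply((W-[.46,-.22,0]).reshape(-1,3)).reshape(W.shape)
for a,b in((.05,.06),(.06,.07),(.07,.08),(.08,.09),(.09,.1)):
    k=L[s&(z>a)&(z<b)]; print(a,len(k),np.percentile(k[:,1],[0.5,2,98,99.5]).round(4))
k=W[s&(z>.008)&(z<.016)]; print('base',k[:,2].mean(),cv2.minAreaRect(k[:,:2].astype(np.float32)))
# section through the middle in slot coords rotated by lean 30
mid=s&(abs(L[...,1]-np.median(L[s&(z>.07)][:,1]))<.02)&(z>.02)
for zz in np.arange(.03,.1,.006):
    k=L[mid&(z>=zz)&(z<zz+.006)]; 
    if len(k): print(zz.round(3),len(k),np.percentile(k[:,0],[1,25,50,75,99]).round(4))
E
```

```text
plane 2365 [ 0.8461 -0.1903  0.498 ] yaw -12.673760981113436 lean 29.866246856789672 [ 0.46095741 -0.22463257  0.06844088] 0.0003431853780461609
0.05 1444 [-0.0667 -0.0647  0.0509  0.0523]
0.06 1914 [-0.0669 -0.0647  0.0507  0.0523]
0.07 851 [-0.0669 -0.0647  0.0512  0.0523]
0.08 1663 [-0.0669 -0.0647  0.0505  0.0521]
0.09 12 [-0.0505 -0.0496  0.0512  0.0519]
base 0.01108349522483474 ((0.4671946167945862, -0.22931218147277832), (0.12984348833560944, 0.15009242296218872), 77.39622497558594)
0.03 336 [-0.0409  0.0409  0.0429  0.0449  0.047 ]
0.036 188 [-0.0366  0.0173  0.0185  0.0196  0.0441]
0.042 391 [-0.0317  0.015   0.02    0.0227  0.0382]
0.048 321 [-0.0271  0.0112  0.0131  0.0346  0.0369]
0.054 319 [-0.0226  0.0077  0.0095  0.0312  0.0334]
0.06 580 [-0.0181  0.0058  0.024   0.0267  0.03  ]
0.066 170 [-0.0007  0.0007  0.0016  0.0024  0.0036]
0.072 180 [-0.0038 -0.0027 -0.0018 -0.001   0.0003]
0.078 192 [-0.0074 -0.0062 -0.0053 -0.0044 -0.0032]
0.084 467 [-0.0151 -0.0132 -0.0111 -0.009  -0.0067]
0.09 6 [-0.0114 -0.0108 -0.0106 -0.0104 -0.0101]
```

Slot: yaw −12.7°, lean 29.9°; base 130×150 mm and z≈0.011, wall top 0.090, all as they should be. Now over to the cover.

```bash
python3 - <<'E'
from h import *
plan([.527,.144,.262],tool(.8),8,40)
E
```

```text
[40, np.float64(46.5), np.float64(2.9), np.float64(-0.1), np.float64(-0.0), np.float64(0.0), np.float64(-0.97)]
[40, np.float64(46.4), np.float64(3.7), np.float64(-0.1), np.float64(-0.0), np.float64(0.0), np.float64(-0.97)]
[40, np.float64(46.4), np.float64(4.5), np.float64(-0.1), np.float64(-0.0), np.float64(0.0), np.float64(-0.97)]
[40, np.float64(46.3), np.float64(5.2), np.float64(-0.1), np.float64(-0.0), np.float64(0.0), np.float64(-0.97)]
[40, np.float64(46.2), np.float64(6.0), np.float64(-0.1), np.float64(-0.0), np.float64(0.0), np.float64(-0.97)]
[40, np.float64(46.1), np.float64(6.8), np.float64(-0.1), np.float64(-0.0), np.float64(0.0), np.float64(-0.97)]
[40, np.float64(46.0), np.float64(7.6), np.float64(-0.1), np.float64(-0.0), np.float64(0.0), np.float64(-0.97)]
[40, np.float64(45.8), np.float64(8.3), np.float64(-0.1), np.float64(-0.0), np.float64(0.0), np.float64(-0.97)]
```

Request:
drive_tool(moves=[40,46.5,3,0,0,0,-1,40,46.5,3.5,0,0,0,-1,40,46.5,4.5,0,0,0,-1,40,46.5,5,0,0,0,-1,40,46,6,0,0,0,-1,40,46,7,0,0,0,-1,40,46,7.5,0,0,0,-1,40,46,8.5,0,0,0,-1])

```text
t: 2.0
tool_pos: [0.5267, 0.1445, 0.4285]
orientation: [2.204, 2.238, -0.001]
force: [0.4, -0.7, 0.2]
opening: 0.04
gripper_force: 0.0
```

Request:
drive_tool(moves=[40,0,0,0,0,0,0,40,0,0,0,0,0,0])

```text
t: 2.2
tool_pos: [0.5266, 0.144, 0.4281]
orientation: [-2.201, -2.241, 0.002]
force: [0.3, -0.7, -1.4]
opening: 0.0403
gripper_force: 0.0
```

```bash
python3 - <<'E'
from h import *
c=snap('wrist','w2'); W,m=cloud(c); x,y,z=np.moveaxis(W,-1,0)
s=m&(x>.505)&(x<.55)&(y>.06)&(y<.235)
q=W[s&(z>.155)&(z<.172)]
print(len(q),np.polyfit(q[:,1],q[:,0],1),q.mean(0),np.percentile(q[:,1],[.5,99.5]),np.percentile(q[:,0],[1,99]),np.median(q[:,2]))
h=W[m&(abs(y-.144)<.02)&(x>.53)&(x<.6)&(z>.1)&(z<.15)]
print('hook',np.percentile(h,[1,50,99],axis=0).round(4))
st=robot.read_state(); print(st['t'],st['tool_pos'],Ro.from_rotvec(st['orientation']).as_matrix().round(3),st['opening'])
plan([q[:,0].mean(),q[:,1].mean(),.161],tool(.8),4,30)
E
```

```text
2758 [-0.01352131  0.52851186] [0.52650934 0.14810112 0.16506632] [0.08493439 0.20375808] [0.52121328 0.53186981] 0.1651166098716481
hook [[0.5327 0.1376 0.1236]
 [0.5458 0.1454 0.1293]
 [0.5567 0.1515 0.1401]]
2.25 [0.52656398 0.14317762 0.42824359] [[-0.017  1.    -0.001]
 [ 1.     0.017 -0.001]
 [-0.001 -0.001 -1.   ]] 0.04036774960361993
[30, np.float64(1.3), np.float64(0.0), np.float64(25.1), np.float64(-0.01), np.float64(0.01), np.float64(0.04)]
[30, np.float64(1.2), np.float64(0.0), np.float64(25.1), np.float64(-0.01), np.float64(0.01), np.float64(0.04)]
[30, np.float64(1.2), np.float64(0.0), np.float64(25.1), np.float64(-0.01), np.float64(0.01), np.float64(0.04)]
[30, np.float64(1.2), np.float64(0.0), np.float64(25.1), np.float64(-0.01), np.float64(0.01), np.float64(0.04)]
```

View pics/w2.png

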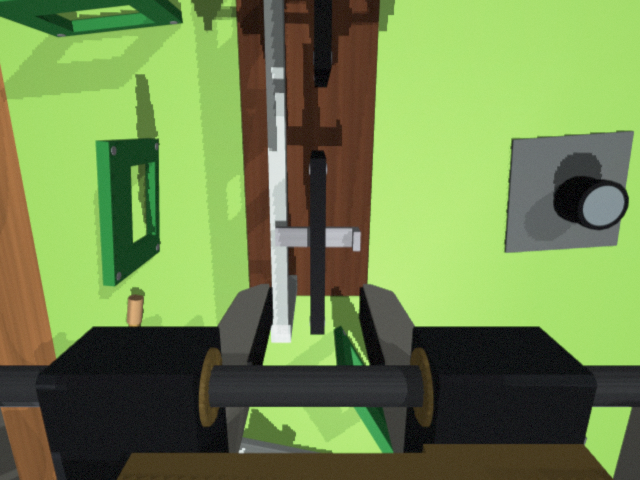

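The cover lies squarely under the gripper: its top runs through (318,160)–(318,330), hook tip at (357,240). Centre (0.5266, 0.1443) matches the TCP. I go down 98 mm, keeping the fingertips (0.144) above the hook tip (0.140).

Request:
drive_tool(moves=[30,0.5,0,25,0,0,0,30,0.5,0,25,0,0,0,30,0,0,24,0,0,0,30,0,0,16,0,0,0,30,0,0,8,0,0,0,30,0,0,0,0,0,0], grip_force=25)

```text
t: 2.85
tool_pos: [0.5261, 0.1446, 0.3298]
orientation: [-2.202, -2.24, 0.002]
force: [-0.4, 0.5, 0.1]
opening: 0.0301
gripper_force: 0.0
```

Request:
drive_tool(moves=[5,0,0,0,0,0,0,5,0,0,0,0,0,0,5,0,0,0,0,0,0,5,0,0,0,0,0,0,5,0,0,0,0,0,0], grip_force=25)

```text
t: 3.35
tool_pos: [0.5267, 0.1458, 0.3319]
orientation: [2.199, 2.242, 0.002]
force: [-0.0, 0.1, 6.7]
opening: 0.01
gripper_force: 25.0
```

Request:
drive_tool(moves=[5,0,0,-4,0,0,0,5,0,0,-6,0,0,0,5,0,0,-6,0,0,0,5,0,0,-6,0,0,0,5,0,0,0,0,0,0])

```text
t: 3.85
tool_pos: [0.5266, 0.1458, 0.354]
orientation: [2.2, 2.242, 0.002]
force: [-0.3, 0.5, -1.3]
opening: 0.0098
gripper_force: 25.0
```

Request:
drive_tool(moves=[5,0,8,0,0,0,0,5,0,12,0,0,0,0,5,0,12,0,0,0,0,5,0,12,0,0,0,0,5,0,12,0,0,0,0,5,0,10,0,0,0,0,5,0,4,0,0,0,0,5,0,0,0,0,0,0])

```text
t: 4.65
tool_pos: [0.5966, 0.147, 0.3523]
orientation: [-2.2, -2.242, 0.001]
force: [-0.4, 0.0, -1.4]
opening: 0.0095
gripper_force: 25.0
```

```bash
python3 - <<'E'
from h import *
a=snap('scene','s2'); c=snap('wrist','w3'); W,m=cloud(c); st=robot.read_state(); print(st['t'],st['tool_pos'],st['orientation'],st['force'],st['opening'])
p=st['tool_pos']; x,y,z=np.moveaxis(W,-1,0)
q=W[m&(abs(x-p[0])<.012)&(abs(y-p[1])<.1)&(z>p[2]-.18)&(z<p[2]-.14)]
print(len(q),q.mean(0),np.percentile(q[:,1],[1,99]),np.polyfit(q[:,1],q[:,0],1))
i=cv2.imread('pics/s2.png')[120:320,270:470]
j=cv2.imread('pics/w3.png'); cv2.imwrite('pics/m3.png',np.hstack([cv2.resize(i,(400,400)),cv2.resize(j,(400,400))]))
E
```

```text
4.75 [0.59607777 0.14704981 0.35249519] [-2.19996586e+00 -2.24213964e+00  7.12938049e-04] [ 0.04956486  0.0377024  -1.92362757] 0.010190975068139983
7349 [0.59545606 0.15727816 0.18763547] [0.08701077 0.20487596] [-0.01840414  0.59835063]
```

View pics/m3.png

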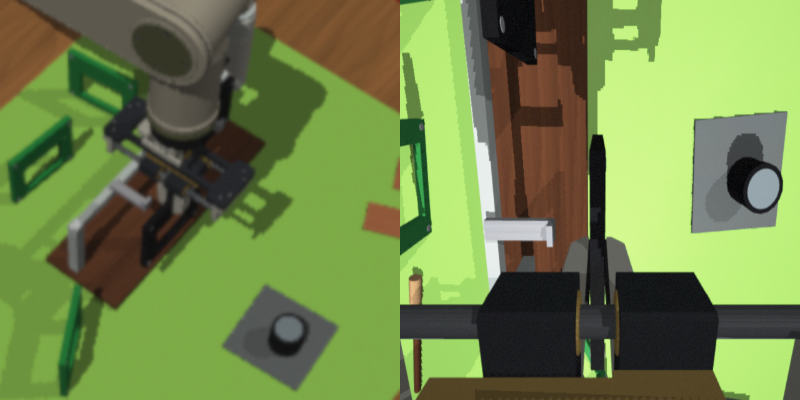

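The cover is clear of the hook and straight in the fingers (it spans (597,140)–(597,370) in the right panel); the left cover still hangs. I plan the carry to a point in front of and above the slot.

```bash
cat >> h.py <<'E'
YAW=-12.67; LEAN=30
RS=tool(YAW,LEAN); SX,SN,SU=RS.apply([1,0,0]),RS.apply([0,1,0]),-RS.apply([0,0,1])
_cc=np.array([.46095741,-.22463257,.06844088]); _r=Ro.from_euler('z',YAW,degrees=True)
_l=_r.inv().apply(_cc-[.46,-.22,0]); _l[1]=-.0073; _f=_r.apply(_l)+[.46,-.22,0]
O=_f+.007*SN; O=O-SU*(O[2]-.045)/SU[2]
def goal(up,n,dx=.0011,h=.0975): return O+SU*(up+h)+SN*n+SX*dx   # grasp point for lower edge 'up' above floor
def rel():
    s=robot.read_state(); R=Ro.from_rotvec(s['orientation']); g=s['tool_pos']+R.apply([0,0,.167])
    d=g-goal(0,0); print('t',s['t'],'left: side %.1f normal %.1f up %.1f mm'%tuple(1000*np.array([d@SX,d@SN,d@SU])),'rot err(tool,deg)',np.degrees((R.inv()*RS).as_rotvec()).round(2),'F slot axes',np.round([s['force']@SX,s['force']@SN,s['force']@SU],1),'op',round(s['opening']*1000,1))
E
python3 - <<'E'
from h import *
print(O,SX,SN,SU)
s=robot.read_state(); R0=Ro.from_rotvec(s['orientation']); g=s['tool_pos']+[0,0,.1]+R0.apply([0,0,.167])
print(goal(.075,.03)-RS.apply([0,0,.167]))
plan(goal(.075,.03),RS,14,5,g,R0)
E
```

```text
[ 0.48139168 -0.23229125  0.045     ] [0.21933539 0.97564952 0.        ] [ 0.84493727 -0.18995002  0.5       ] [-0.48782476  0.10966769  0.8660254 ]
[ 0.34136456 -0.19968435  0.35401562]
[5, np.float64(-24.4), np.float64(-18.7), np.float64(7.0), np.float64(-2.13), np.float64(-0.26), np.float64(0.96)]
[5, np.float64(-24.7), np.float64(-18.5), np.float64(6.5), np.float64(-2.13), np.float64(-0.26), np.float64(0.96)]
[5, np.float64(-25.0), np.float64(-18.3), np.float64(5.9), np.float64(-2.13), np.float64(-0.26), np.float64(0.96)]
[5, np.float64(-25.3), np.float64(-18.1), np.float64(5.3), np.float64(-2.13), np.float64(-0.26), np.float64(0.96)]
[5, np.float64(-25.5), np.float64(-17.9), np.float64(4.8), np.float64(-2.13), np.float64(-0.26), np.float64(0.96)]
[5, np.float64(-25.8), np.float64(-17.6), np.float64(4.2), np.float64(-2.13), np.float64(-0.26), np.float64(0.96)]
[5, np.float64(-26.1), np.float64(-17.3), np.float64(3.7), np.float64(-2.13), np.float64(-0.26), np.float64(0.96)]
[5, np.float64(-26.4), np.float64(-17.0), np.float64(3.2), np.float64(-2.13), np.float64(-0.26), np.float64(0.96)]
[5, np.float64(-26.6), np.float64(-16.7), np.float64(2.7), np.float64(-2.13), np.float64(-0.26), np.float64(0.96)]
[5, np.float64(-26.9), np.float64(-16.3), np.float64(2.2), np.float64(-2.13), np.float64(-0.26), np.float64(0.96)]
[5, np.float64(-27.2), np.float64(-15.9), np.float64(1.7), np.float64(-2.13), np.float64(-0.26), np.float64(0.96)]
[5, np.float64(-27.4), np.float64(-15.5), np.float64(1.2), np.float64(-2.13), np.float64(-0.26), np.float64(0.96)]
[5, np.float64(-27.7), np.float64(-15.1), np.float64(0.8), np.float64(-2.13), np.float64(-0.26), np.float64(0.96)]
[5, np.float64(-27.9), np.float64(-14.7), np.float64(0.3), np.float64(-2.13), np.float64(-0.26), np.float64(0.96)]
```

Request:
drive_tool(moves=[5,0,0,-10,0,0,0,5,0,0,-20,0,0,0,5,0,0,-25,0,0,0,5,0,0,-25,0,0,0,5,0,0,-15,0,0,0,5,0,0,-5,0,0,0])

```text
t: 5.35
tool_pos: [0.5963, 0.1471, 0.4559]
orientation: [2.198, 2.241, 0.005]
force: [-0.4, 0.3, -1.0]
opening: 0.0097
gripper_force: 25.0
```

Request:
drive_tool(moves=[5,-24.5,-18.5,7,-2.1,-0.3,1,5,-24.5,-18.5,6.5,-2.1,-0.3,1,5,-25,-18.5,6,-2.1,-0.3,1,5,-25.5,-18,5.5,-2.1,-0.3,1,5,-25.5,-18,5,-2.1,-0.3,1,5,-26,-17.5,4,-2.1,-0.3,1,5,-26,-17.5,3.5,-2.1,-0.3,1])

```text
t: 6.05
tool_pos: [0.467, -0.027, 0.4023]
orientation: [2.175, 1.959, 0.231]
force: [-0.4, -0.2, -1.4]
opening: 0.0099
gripper_force: 25.0
```

Request:
drive_tool(moves=[5,-26.5,-17,3,-2.1,-0.3,1,5,-26.5,-16.5,2.5,-2.1,-0.3,1,5,-27,-16.5,2,-2.1,-0.3,1,5,-27,-16,1.5,-2.1,-0.3,1,5,-27.5,-15.5,1,-2.1,-0.3,1,5,-27.5,-15,1,-2.1,-0.3,1,5,-28,-14.5,0,-2.1,-0.3,1,5,0,0,0,0,0,0])

```text
t: 6.85
tool_pos: [0.3365, -0.2009, 0.355]
orientation: [2.121, 1.669, 0.431]
force: [0.6, 0.4, -1.5]
opening: 0.0098
gripper_force: 25.0
```

```bash
python3 -c "
from h import *
rel()"
```

```text
t 6.85 left: side -4.9 normal 25.2 up 78.1 mm rot err(tool,deg) [-0.49  0.91 -0.68] F slot axes [ 0.5 -0.4 -1.5] op 9.8
```

Request:
drive_tool(moves=[5,1.2,-8,0,-0.5,0.9,-0.7,5,1,-9,0,0,0,0,5,0,-9,0,0,0,0,5,0,0,0,0,0,0,5,0,0,0,0,0,0])

```text
t: 7.35
tool_pos: [0.3177, -0.1914, 0.3442]
orientation: [2.099, 1.692, 0.454]
force: [0.6, 0.5, -1.6]
opening: 0.0097
gripper_force: 25.0
```

```bash
python3 - <<'E'
from h import *
rel(); c=snap('wrist','w4'); W,m=cloud(c)
D=W-O; a,b,h=D@SX*1e3,D@SN*1e3,D@SU*1e3
q=m&(abs(b)<12)&(abs(a)<75)&(h>80)&(h<200)
print('plate',q.sum(),np.percentile(a[q],[.5,1,99,99.5]).round(1),np.percentile(h[q],[1,50,99]).round(1))
top=q&(a>15)
print('top edge b vs a',np.polyfit(a[top],b[top],1).round(3),'h vs a',np.polyfit(a[top],h[top],1).round(3),np.percentile(b[top],[2,50,98]).round(1))
w=m&(b>-11)&(b<-5)&(h>5)&(h<54)&(abs(a)<70)
print('wall',w.sum(),np.percentile(b[w],[5,50,95]).round(1), np.percentile(a[w],[1,99]).round(1) if w.any() else '')
E
```

```text
t 7.35 left: side 3.4 normal 3.8 up 78.9 mm rot err(tool,deg) [ 0.09 -0.16  0.35] F slot axes [ 0.6 -0.4 -1.6] op 9.7
plate 7624 [-56.5 -55.6  62.4  62.5] [109.  177.  198.3]
top edge b vs a [-0.003  2.741] h vs a [ -0.426 190.469] [-2.2  2.6  7.5]
wall 215 [-10.6  -7.   -6.9] [-31.9  59.6]
```

View pics/w4.png

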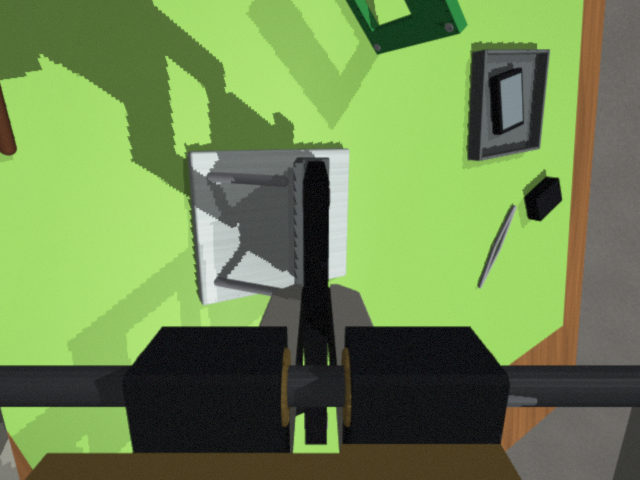

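The plate (dark strip (315,160)–(315,440)) lies parallel to the slot, about 3 mm too far left and 2.5 mm outward. I correct that and descend most of the way.

Request:
drive_tool(moves=[5,-2.6,-2.4,0,0,-0.15,0.3,5,0,0,8,0,0,0,5,0,0,12,0,0,0,5,0,0,12,0,0,0,5,0,0,8,0,0,0,5,0,0,4,0,0,0,5,0,0,0,0,0,0])

```text
t: 8.1
tool_pos: [0.3365, -0.1986, 0.3043]
orientation: [2.105, 1.686, 0.453]
force: [-0.1, -0.2, -1.7]
opening: 0.01
gripper_force: 25.0
```

```bash
python3 - <<'E'
from h import *
rel(); c=snap('wrist','w5'); W,m=cloud(c)
D=W-O; a,b,h=D@SX*1e3,D@SN*1e3,D@SU*1e3
q=m&(abs(b)<9)&(abs(a)<75)&(h>70)&(h<150)
print('plate',np.percentile(a[q],[.5,99.5]).round(1))
for lo in (20,30,40,50):
    t=q&(a>lo)&(a<lo+10); print(lo,t.sum(),np.percentile(b[t],[2,50,98]).round(1),np.percentile(h[t],[2,50,98]).round(1))
w=m&(b>-9)&(b<-5.5)&(h>5)&(h<54)&(abs(a)<70); print('wall',w.sum(),np.percentile(b[w],[5,50,95]).round(1))
E
```

```text
t 8.1 left: side 0.1 normal 0.9 up 34.5 mm rot err(tool,deg) [ 0.04 -0.04  0.02] F slot axes [-0.3 -0.8 -1.5] op 10.0
plate [-59.8  59.1]
20 602 [-5.  -0.2  4.6] [131.3 132.5 133.7]
30 644 [-4.9 -0.2  4.8] [131.2 132.5 133.8]
40 671 [-4.8  0.2  4.8] [131.3 132.5 133.8]
50 990 [-4.9  0.2  4.8] [ 76.  132.  133.7]
wall 70 [-8.9 -7.8 -6.9]
```

Centred to within 0.5 mm in both directions, with the lower edge 32 mm above the floor. Descending.

Request:
drive_tool(moves=[5,0,0,6,0,0,0,5,0,0,7,0,0,0,5,0,0,7,0,0,0,5,0,0,5,0,0,0,5,0,0,3,0,0,0,5,0,0,0,0,0,0])

```text
t: 8.75
tool_pos: [0.3501, -0.2017, 0.2802]
orientation: [2.105, 1.685, 0.453]
force: [-0.5, -0.2, -1.6]
opening: 0.0097
gripper_force: 25.0
```

Request:
drive_tool(moves=[5,0,0,1.5,0,0,0,5,0,0,1.5,0,0,0,5,0,0,1,0,0,0,5,0,0,0,0,0,0])

```text
t: 9.15
tool_pos: [0.3521, -0.2023, 0.2774]
orientation: [2.104, 1.684, 0.453]
force: [-0.1, -0.6, -2.2]
opening: 0.0099
gripper_force: 25.0
```

```bash
python3 -c "
from h import *
rel()"
```

```text
t 9.15 left: side -0.2 normal 1.6 up 3.1 mm rot err(tool,deg) [0.11 0.01 0.04] F slot axes [-0.6 -1.1 -1.9] op 9.9
```

Request:
drive_tool(moves=[5,0,0,0.7,0,0,0,5,0,0,0.5,0,0,0,5,0,0,0.5,0,0,0,5,0,0,0,0,0,0])

```text
t: 9.55
tool_pos: [0.3529, -0.2024, 0.2759]
orientation: [2.104, 1.685, 0.453]
force: [-0.5, -0.0, -1.1]
opening: 0.01
gripper_force: 25.0
```

Request:
drive_tool(moves=[5,0,0,0.6,0,0,0,5,0,0,0.6,0,0,0,5,0,0,0,0,0,0])

```text
t: 9.85
tool_pos: [0.3536, -0.2027, 0.2756]
orientation: [2.103, 1.685, 0.452]
force: [-8.0, 1.9, 7.2]
opening: 0.0098
gripper_force: 25.0
```

Contact: about 10 N along the slot. I hold it there.

Request:
drive_tool(moves=[5,0,0,0,0,0,0,5,0,0,0,0,0,0,5,0,0,0,0,0,0,5,0,0,0,0,0,0,5,0,0,0,0,0,0,5,0,0,0,0,0,0,5,0,0,0,0,0,0,5,0,0,0,0,0,0])

```text
t: 10.65
tool_pos: [0.3536, -0.2027, 0.2756]
orientation: [2.103, 1.685, 0.453]
force: [-6.5, 2.7, 6.5]
opening: 0.01
gripper_force: 25.0
```

```bash
cat > chk.py <<'E'
from h import *
import sys
rel(); c=snap('wrist',sys.argv[1]); W,m=cloud(c)
D=W-O; a,b,h=D@SX*1e3,D@SN*1e3,D@SU*1e3
q=m&(abs(b)<10)&(abs(a)<75)&(h>70)&(h<150)
print('plate',np.percentile(a[q],[.5,99.5]).round(1))
for lo in (-50,-30,-10,20,40,48):
    t=q&(a>lo)&(a<lo+10)&(h>90)&(h<108)
    if t.sum()>20: print(lo,t.sum(),np.percentile(b[t],[2,50,98]).round(1),np.percentile(h[t],[2,50,98]).round(1))
E
python3 chk.py w6
```

```text
t 10.65 left: side -0.3 normal 2.1 up 0.8 mm rot err(tool,deg) [0.14 0.02 0.07] F slot axes [ 1.2 -2.8  9.1] op 10.0
plate [-60.3  58.6]
-50 362 [-3.5  1.2  5.9] [ 97.8  99.  100.1]
-10 511 [-3.7  0.9  6. ] [ 97.7  98.9 100.2]
20 606 [-3.8  1.3  6.1] [ 97.8  98.9 100.1]
40 668 [-3.7  1.1  5.9] [ 97.4  98.9 100.2]
48 720 [-4.1  1.3  6.3] [ 94.4  98.9 100.2]
```

Seated flat: top edge at 99 mm over the whole length, centred. It stands about 1 mm towards the lip, so I ease it onto the back wall, keep pressing, then release.

Request:
drive_tool(moves=[5,0,-1,0,0,0,0,5,0,-1,0,0,0,0,5,0,-0.7,0,0,0,0,5,0,0,0,0,0,0,5,0,0,0,0,0,0,5,0,0,0,0,0,0,5,0,0,0,0,0,0])

```text
t: 11.4
tool_pos: [0.3516, -0.2024, 0.2745]
orientation: [2.102, 1.683, 0.453]
force: [-1.4, 1.2, 5.2]
opening: 0.0097
gripper_force: 25.0
```

```bash
python3 chk.py w7
```

```text
t 11.4 left: side -0.6 normal 0.1 up 0.8 mm rot err(tool,deg) [0.23 0.06 0.05] F slot axes [0.8 1.2 5.3] op 9.7
plate [-60.5  58.4]
-50 363 [-6.  -1.1  3.8] [ 98.   99.  100.1]
-10 524 [-5.7 -1.1  3.9] [ 97.8  98.9 100.3]
20 613 [-5.9 -1.1  3.7] [ 97.7  98.9 100. ]
40 674 [-5.7 -0.7  3.9] [ 97.6  98.9 100.1]
48 726 [-6.1 -0.9  4.3] [ 94.8  98.9 100.1]
```

Request:
drive_tool(moves=[5,0.3,-0.5,0.3,0,0,0,5,0,0,0,0,0,0,5,0,0,0,0,0,0,5,0,0,0,0,0,0,5,0,0,0,0,0,0])

```text
t: 11.95
tool_pos: [0.3515, -0.2022, 0.2744]
orientation: [2.102, 1.683, 0.453]
force: [-2.8, 0.2, 8.9]
opening: 0.0097
gripper_force: 25.0
```

Request:
drive_tool(moves=[12,0,0,0,0,0,0,15,0,0,0,0,0,0,20,0,0,0,0,0,0,25,0,0,0,0,0,0,30,0,0,0,0,0,0,30,0,0,0,0,0,0])

```text
t: 12.55
tool_pos: [0.351, -0.2017, 0.2729]
orientation: [2.104, 1.685, 0.453]
force: [0.6, -0.3, -0.2]
opening: 0.03
gripper_force: 0.0
```

```bash
python3 chk.py w8
```

```text
t 12.55 left: side 0.2 normal -1.8 up -0.2 mm rot err(tool,deg) [0.1  0.   0.03] F slot axes [-0.2  0.4 -0.5] op 30.0
plate [-60.9  58.4]
-50 419 [-7.9 -3.4  1.5] [ 98.  99. 100.]
-10 518 [-7.9 -3.3  1.6] [ 97.8  98.9 100.2]
20 596 [-8.  -3.3  1.4] [ 97.7  99.  100.2]
40 673 [-7.9 -3.3  1.7] [ 97.7  99.  100.3]
48 724 [-8.2 -3.3  2.1] [ 95.7  99.  100.3]
```

Released, and it leans on the back wall. I retreat along the slot axis and look.

Request:
drive_tool(moves=[30,0,0,-8,0,0,0,30,0,0,-15,0,0,0,30,0,0,-25,0,0,0,40,0,0,-30,0,0,0,40,0,0,-30,0,0,0,40,0,0,-15,0,0,0,40,0,0,0,0,0,0])

```text
t: 13.3
tool_pos: [0.3013, -0.198, 0.3824]
orientation: [2.109, 1.69, 0.451]
force: [-0.6, -0.2, 0.2]
opening: 0.04
gripper_force: 0.0
```

```bash
python3 chk.py w9; python3 - <<'E'
from h import *
snap('scene','s9'); i=cv2.imread('pics/s9.png')[130:380,170:420]; j=cv2.imread('pics/w9.png')
cv2.imwrite('pics/m9.png',np.hstack([cv2.convertScaleAbs(cv2.resize(i,(400,400)),alpha=1.6),cv2.convertScaleAbs(cv2.resize(j,(400,400)),alpha=1.6)]))
E
```

```text
t 13.3 left: side -6.6 normal 9.2 up 119.3 mm rot err(tool,deg) [-0.28 -0.19  0.05] F slot axes [-0.4 -0.3  0.4] op 40.0
plate [-61.   58.4]
-50 187 [-8.2 -3.   2. ] [ 91.   98.9 100.1]
-30 185 [-7.9 -2.9  1.5] [ 97.6  98.9 100.3]
-10 202 [-8.2 -3.3  1.6] [ 97.6  99.1 100.5]
20 213 [-7.8 -3.   1.8] [ 97.1  98.9 100.6]
40 242 [-8.2 -2.8  1.8] [ 94.7  99.  100.3]
48 248 [-8.1 -2.8  2.4] [ 91.7  98.9 100.5]
```

View pics/m9.png

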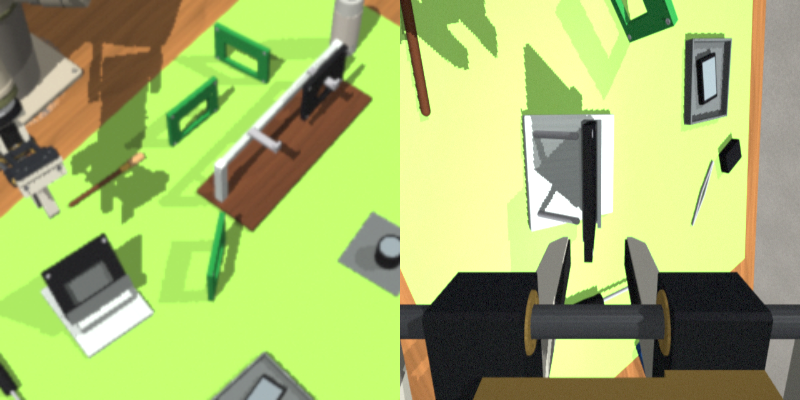

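The rect cover stands in the slot (left panel (85,270)), right way up with the rectangular opening low, seated along its whole length and centred within about 1 mm. The round cover still hangs on its hook (320,80). Handing in.

```bash
python3 -c "
from plant import robot
print(robot.close_job())"
```

```text
the job is handed in; nothing more can be done
None
```

I put cover_rect (the screen module is in the work tray) in the leaning slot, fully home and centred to about 1 mm, let go and handed the job in at about 13 s; cover_round is still on its hook.

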